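# Turn a titration stand's transport lock home with a hex key

## Robot

A 7-joint arm with a two-finger parallel gripper is mounted at the origin on the work surface. World frame = base frame: x ahead of the robot, y to its left, z up, the work surface at z = 0. Lengths are in m, angles in rad, forces in N, time in s.
With the tool pointing down it reaches from about 0.425 to 0.825 m from the base axis. Payload 3.6 kg.
Tool frame: the origin (TCP) lies midway between the tips of the shut fingers; the grasp point (between the pads) lies 19 mm behind it; z points along the fingers, y is the line along which they close (so a half turn about z gives the same grasp; the last joint's range is limited). The gripper opens to 85 mm and grips with 20 to 120 N. Pads are 22 mm wide; open, the fingers measure 114 mm over their backs; the gripper's body (76 mm by 85 mm) begins 54 mm behind the grasp point. The pads swing forward as they close: fully open they stand 13 mm farther back than shut.
Start: joints at [-1.159, 0.615, -0.013, 1.423, 0.008, 1.103, -0.04], TCP at [0.276, 0.588, 0.231] pointing down, gripper open.
Joint ranges: [-3.12, 3.12], [-0.3, 2.06], [-1.34, 1.32], [0.26, 2.42], [-1.36, 4.5], [0.01, 1.98], [-2.84, 2.84]. Speed limits (rad/s): [2.79, 2.79, 3.14, 3.14, 3.14, 3.14, 3.14].

## Interface

Orientations are given as a unit quaternion [w, x, y, z].
In Python, from cell import env, viewer, job gives the robot as it stands.
- The arm moves only by the shell command python3 -m crank 'ROWS' [OPENING]. ROWS is JSON, a list that holds one entry, the list of rows, each a list of 4 numbers: the shift along the tool's x, y, z in m, then the turn about the tool's z in degrees. A call has 1 to 12 rows; each row shifts and turns the commanded pose from where the row before left it, along the tool's axes as they then stand; what a row does not reach is not made up. A row lasts 1/10 s, in which the tool goes at most 50 mm and 8.59 degrees, less where a joint would pass 70% of its speed; a pose out of reach is approached as far as the arm can. A call with a gripper value outside its range is refused whole. OPENING is the closure, from 0 (fully open) to 1 (shut), set as the call begins (- or left out, the last holds). The fingers move at their own pace and stop on an object; the grip force is fixed at half the most. Time passes only in rows, so rows that do not move let the fingers close. It gives the time, the measured TCP pose, the force and the opening at its end, in the units of the state.
- env.sense(): the state, without advancing time (a new reading comes with each control period).
- viewer.grab_frame(name): name is "side" or "top"; returns the picture (420x560x3 uint8, red, green, blue); there is no depth.
- viewer.get_calibration(name): a dict with "fx", "fy", "cx", "cy" (pixels), "camera_from_world" (4x4, takes a point from world to camera coordinates). Camera axes: x right, y up, looking along -z (the intrinsics and any distortion apply to the point x, -y, -z); pixel columns grow to the right and rows downward; lengths in m; the calibration is good to about 2 mm. A picture is of the moment at which its call begins. get_calibration takes no time and is no camera call.
- job.finish_job(): hands the job in, once; it reports no verdict.
The state is a dict: "time_s": time; "joint_positions": joint angles; "joint_velocities": joint speeds; "effort": joint torques, N m; "eef_pos": TCP position; "tool_rot": TCP orientation; "wrist_force": force on the tool from outside, world axes, zero at the start; "torque": the same for the moment, N m; "finger_gap": finger opening in m.
Only numpy, scipy, OpenCV 4.12 (cv2) and the standard library are available. Lean on these libraries where they do the work, as an engineer would, in place of code of your own. Each camera call takes 0.05 s, during which the arm holds its last target. There are 200 camera calls.

## Task

Take the red-handled hex key from the blue rack, feel out the hex socket that lies somewhere along the slot in the white titration stand, and seat the key fully in it. Gently turn the lock clockwise, regripping about every quarter turn as you need, until it is up against its stop, and leave the key standing in the socket. Never press or turn hard, and do not disturb the glassware and other things on the bench.

Things in the scene. Friction and masses are not known exactly. Their poses are not given: they have to be found in the camera images.
- stand: White titration stand, fixed, 60 high; origin at the table, straight under the slot's centre, z up. It spans x -65 to 150, y -75 to 75. An empty glass cell, 68 dia, stands on it at x = 110, up to 115 above its top face.
- slot (a point): Centre of the mouth of the lilac-framed slot, 46 x 24 (along the stand's x, y), on the stand's top face. The slot's floor is a steel disc 10 below the top face. In it is a hex socket, 15.2 across flats, 20 deep (bottom 30 below the top face), somewhere on the slot's long centre line: at y = 0, up to 12 either way along x from this point.
- lock (a joint): Angle of the disc, rad, growing clockwise seen from above. Starts within 0 to 0.6; hard stop at 2.6. At 0 the normals of the socket's flats lie along the stand's x and every 60 degrees, and a thin red line on the disc points from the socket along the stand's +x. About 0.1 N m of friction; it stays where it is left.
- key_grip (a point): Centre of the key's red handle: square, 28 x 28 and 45 high, sides square to the key's x and y, z up. 0.22 kg. It starts upright, hanging in the rack by a steel collar (36 dia, 5 thick, just under the handle). Below: a hex shaft 14 across flats, flat normals along the key's x and every 60 degrees; 9 degrees loose either way in the socket.
- key_tip (a point): Bottom end of the key's shaft, 99.5 straight below the centre of the handle; the last 8 taper to a flat hex end 10.5 across flats.
- rack: Blue block, fixed, 70 x 170 x 78 high, origin under its centre. The key hangs in its through hole at x = 0, y = -45; a yellow nut driver in the one at y = +45.
- driver_top (a point): Top of the yellow nut driver that stands in the rack (24 dia handle, 62 above the rack's top). Leave alone.
- reagent: Amber bottle, 66 dia, 130 high, origin under its centre. Leave alone.
- beaker: Glass beaker, 68 dia, 85 high, origin under its centre. Leave alone.
- jar: White jar with a blue cap, 60 dia, 75 high, origin under its centre. Leave alone.
- tipbox: Blue box, 120 x 85 x 60 high, origin under its centre. Leave alone.
- dish: White dish, 90 dia, 28 high, origin under its centre. Leave alone.
- buffer: White bottle with a red cap, 56 dia, 110 high, origin under its centre. Leave alone.
There are look-alikes about, which are no part of the job. What is meant by the part that bears key_grip is not orange, and is the smaller of those in its own colour.

How it is judged:
By the outcome, as a careful person would: the job done as asked, in the order asked, and still so for the second after the job is handed in, with the robot touching nothing.
It also fails if it takes over 72 s, if anything falls off the work surface, if the arm or the gripper's body presses on something with over 40 N, if the wrist force passes 120 N, or if a joint passes its speed limit or range.

## Working session

There is one attempt and no reset: what is moved stays moved. The work goes in short steps, Python scripts to look and compute and a shell command to move; the robot and the scene stay as the last step left them, time stands still between calls to the robot, and variables do not carry over. Pictures are saved under pics/ and viewed, on a budget of 10 in all, crops included, one or two more only if the job needs it, and the job is handed in when it is done.

```bash
ls; mkdir -p pics; python3 - <<'E'
from cell import env,viewer,job
import cv2,numpy as np
s=env.sense(); print({k:np.round(v,3).tolist() for k,v in s.items()})
for n in("side","top"):
    f=viewer.grab_frame(n); cv2.imwrite(f"pics/{n}0.png",f[:,:,::-1]); c=viewer.get_calibration(n); print(n,{k:np.round(v,4).tolist() if not isinstance(v,str) else v for k,v in c.items()})
a=cv2.imread("pics/side0.png");b=cv2.imread("pics/top0.png")
E
```

```text
pics
{'time_s': 0.0, 'joint_positions': [-1.158, 0.616, -0.013, 1.425, 0.008, 1.103, -0.04], 'joint_velocities': [-0.001, -0.002, -0.0, -0.0, -0.002, 0.0, -0.002], 'effort': [-0.0, -46.922, 0.259, -17.103, 0.01, 0.01, 0.0], 'eef_pos': [0.276, 0.588, 0.23], 'tool_rot': [-0.0, 0.218, 0.976, -0.001], 'wrist_force': [0.546, -0.067, -0.612], 'torque': [-0.01, 0.038, 0.063], 'finger_gap': 0.085}
side {'fx': 478.4096, 'fy': 478.4096, 'cx': 285.9566, 'cy': 198.6499, 'camera_from_world': [[-0.7262, -0.6875, 0.001, 0.4386], [0.3533, -0.3719, 0.8584, -0.2971], [-0.5898, 0.6237, 0.5129, -1.1503], [0.0, 0.0, 0.0, 1.0]]}
top {'fx': 435.2527, 'fy': 435.2527, 'cx': 277.2108, 'cy': 211.8179, 'camera_from_world': [[-0.002, -1.0, 0.0001, 0.0071], [0.9795, -0.0019, 0.2014, -0.5641], [-0.2014, 0.0005, 0.9795, -1.5534], [0.0, 0.0, 0.0, 1.0]]}
```

View pics/side0.png

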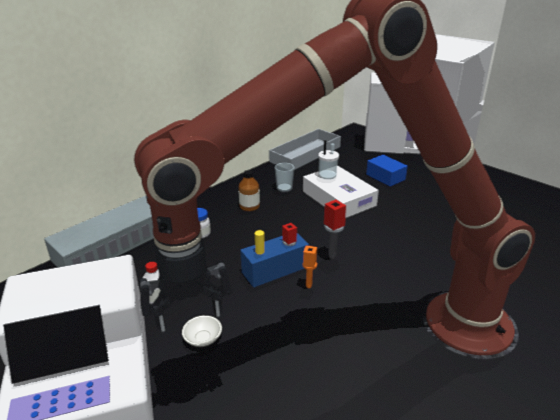

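View pics/top0.png

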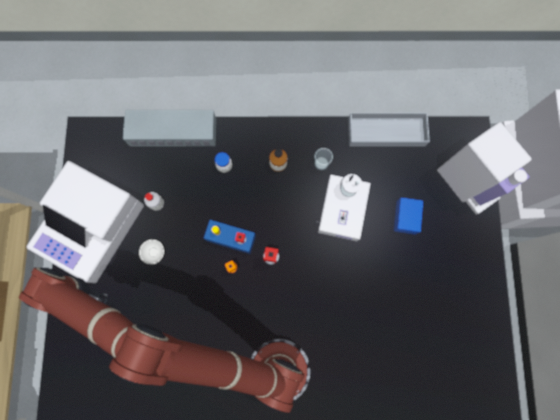

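```bash
cat > h.py <<'E'
import cv2,numpy as np
from cell import env,viewer,job
def ray(n,u,v):
    c=viewer.get_calibration(n);T=np.array(c["camera_from_world"]);R,t=T[:3,:3],T[:3,3]
    d=np.array([(u-c["cx"])/c["fx"],-(v-c["cy"])/c["fy"],-1.]);return -R.T@t,R.T@d
def onz(n,u,v,z):
    o,d=ray(n,u,v);return o+d*(z-o[2])/d[2]
def proj(n,p):
    c=viewer.get_calibration(n);T=np.array(c["camera_from_world"]);q=T[:3,:3]@np.array(p)+T[:3,3]
    return np.array([c["cx"]-c["fx"]*q[0]/q[2],c["cy"]+c["fy"]*q[1]/q[2]])
def snap(n,f):
    im=viewer.grab_frame(n);cv2.imwrite(f"pics/{f}.png",im[:,:,::-1]);return im
def crop(im,x,y,w,h,k):
    return cv2.resize(im[y:y+h,x:x+w],None,fx=k,fy=k,interpolation=cv2.INTER_CUBIC)
E
python3 - <<'E'
from h import *
t=cv2.imread("pics/top0.png");s=cv2.imread("pics/side0.png")
a=crop(t,200,215,85,65,4);b=crop(t,310,165,70,85,4)[:,:]
c=crop(s,235,215,85,75,4);d=crop(s,295,140,85,75,4)
cv=np.zeros((600,800,3),np.uint8)
for im,(y,x) in((a,(0,0)),(c,(300,0)),(d,(300,400))):cv[y:y+im.shape[0],x:x+im.shape[1]]=im[:600-y]
cv[0:300,400:680]=b[:300]
cv2.imwrite("pics/crops.png",cv)
def comp(im,n,fn,x,y,w,h):
    r=cv2.cvtColor(im,cv2.COLOR_BGR2HSV)[y:y+h,x:x+w];m=fn(r[...,0].astype(int),r[...,1].astype(int),r[...,2].astype(int)).astype(np.uint8)
    cs,_=cv2.findContours(m,cv2.RETR_EXTERNAL,cv2.CHAIN_APPROX_NONE)
    for k in sorted(cs,key=cv2.contourArea)[-2:]:
        M=cv2.moments(k);
        if M["m00"]<4: continue
        R=cv2.minAreaRect(k);print(n,"c",np.round([M["m10"]/M["m00"]+x,M["m01"]/M["m00"]+y],2),"area",M["m00"],"rect",np.round((np.array(R[0])+[x,y]).tolist()+list(R[1])+[R[2]],1), "box",np.round(cv2.boxPoints(R)+[x,y],1).tolist())
red=lambda h,s,v:((h<6)|(h>174))&(s>150)&(v>60)
comp(t,"red top",red,225,225,30,25); comp(t,"bigred",red,258,240,30,30)
comp(s,"red side",red,275,215,27,35)
blue=lambda h,s,v:(h>100)&(h<125)&(s>120)&(v>40)
comp(t,"rack",blue,195,210,70,50)
white=lambda h,s,v:(v>150)
comp(t,"stand",white,310,165,70,85)
lil=lambda h,s,v:(h>110)&(h<150)&(s>25)&(v>80)
comp(t,"lilac top",lil,325,200,35,30);comp(s,"lilac side",lil,330,175,35,25)
E
```

```text
red top c [239.94 237.01] area 44.0 rect [240.  237.1   7.3   7.5  14. ] box [[235.5, 239.9], [237.4, 232.6], [244.4, 234.4], [242.6, 241.6]]
bigred c [270.44 253.2 ] area 139.0 rect [270.7 253.8  13.9  14.    7.1] box [[262.9, 259.9], [264.6, 246.0], [278.4, 247.7], [276.7, 261.6]]
red side c [288.95 232.31] area 226.5 rect [289.  232.5  14.   21.    0. ] box [[282.0, 243.0], [282.0, 222.0], [296.0, 222.0], [296.0, 243.0]]
rack c [229.22 235.8 ] area 1054.0 rect [229.2 235.7  50.   22.8  16.5] box [[202.0, 239.5], [208.4, 217.7], [256.4, 231.9], [249.9, 253.7]]
stand c [321.39 166.22] area 21.5 rect [321.  166.5   3.   10.   90. ] box [[316.0, 165.0], [326.0, 165.0], [326.0, 168.0], [316.0, 168.0]]
stand c [344.71 206.18] area 2442.0 rect [345.2 204.6  42.5  63.9  11.7] box [[317.9, 231.5], [330.8, 169.0], [372.5, 177.6], [359.5, 240.1]]
lilac side c [347.74 187.87] area 65.0 rect [347.6 187.8  16.6   6.2  31. ] box [[338.9, 186.1], [342.1, 180.9], [356.4, 189.4], [353.2, 194.7]]
```

View pics/crops.png

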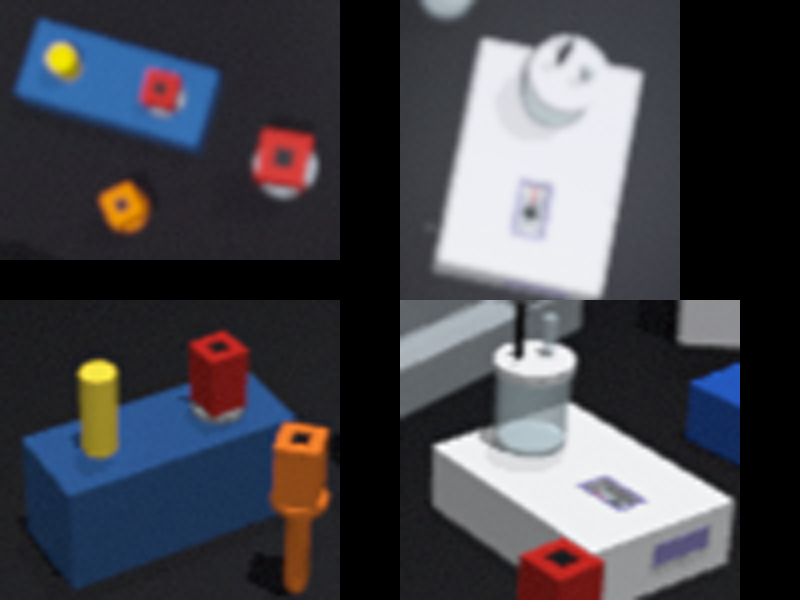

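```bash
python3 - <<'E'
from h import *
t=cv2.imread("pics/top0.png");s=cv2.imread("pics/side0.png")
r3=lambda a:np.round(a,4).tolist()
hsv=cv2.cvtColor(t,cv2.COLOR_BGR2HSV)
# rack top from blue brightness: bright top face
g=t.astype(int)
# key: top & side
print("key top", r3(onz("top",240,237.0,.128)), r3(onz("side",289.2,226.2,.128)))
print("rack top box",[r3(onz("top",u,v,.078)[:2]) for u,v in [[202.0,239.5],[208.4,217.7],[256.4,231.9],[249.9,253.7]]])
f=lambda x,y,ox,oy,cx,cy:(cx+(x-ox)/4-.4,cy+(y-oy)/4-.4)
st=[f(x,y,400,0,310,165) for x,y in[(480,38),(643,72),(604,296),(435,266)]]
P=[onz("top",u,v,.06)[:2] for u,v in st];print("stand",[r3(p) for p in P])
e=lambda a,b:np.degrees(np.arctan2(*(P[a]-P[b])[::-1]));print("yaw",e(0,3),e(1,2),e(0,1)-90,e(3,2)-90, "len",[np.linalg.norm(P[i]-P[j]) for i,j in((0,3),(1,2),(0,1),(3,2))])
c=(P[0]+P[1]+P[2]+P[3])/4;y=np.radians((e(0,3)+e(1,2)+e(0,1)+e(3,2)-180)/4);print("c",c,"slot est",c-.0425*np.array([np.cos(y),np.sin(y)]))
print("slot top",r3(onz("top",*f(532,209,400,0,310,165),.06)),"side",r3(onz("side",347.7,187.9,.06)),r3(onz("side",*f(612,493,400,300,295,140),.06)))
print("decoy base/top?",r3(onz("side",333,258,0)),r3(onz("top",270.5,253.5,.17)))
cv=np.zeros((600,800,3),np.uint8)
a=crop(t,326,198,36,38,15);cv[:570,:400]=a[:,70:470]
b=crop(s,330,172,36,32,11);cv[:352,400:796]=b
k=crop(t,228,226,25,22,10);cv[355:575,420:670]=k
cv2.imwrite("pics/crops2.png",cv)
E
```

```text
key top [0.46, 0.1362, 0.128] [0.4644, 0.135, 0.128]
rack top box [[0.4585, 0.2774], [0.5385, 0.2567], [0.4859, 0.0815], [0.4069, 0.1042]]
stand [[0.708, -0.1913], [0.6746, -0.3431], [0.4632, -0.298], [0.4912, -0.1445]]
yaw -12.2006867228371 -12.045457844260998 -12.408612172564489 -10.329121806550873 len [np.float64(0.22184826099708235), np.float64(0.21618687851384258), np.float64(0.15543264411453453), np.float64(0.15610059758387507)]
c [ 0.58428217 -0.24424208] slot est [ 0.54267213 -0.23559023]
slot top [0.5442, -0.235, 0.06] side [0.5463, -0.2376, 0.06] [0.5468, -0.2376, 0.06]
decoy base/top? [0.3922, 0.0285, -0.0] [0.3976, 0.029, 0.17]
```

View pics/crops2.png

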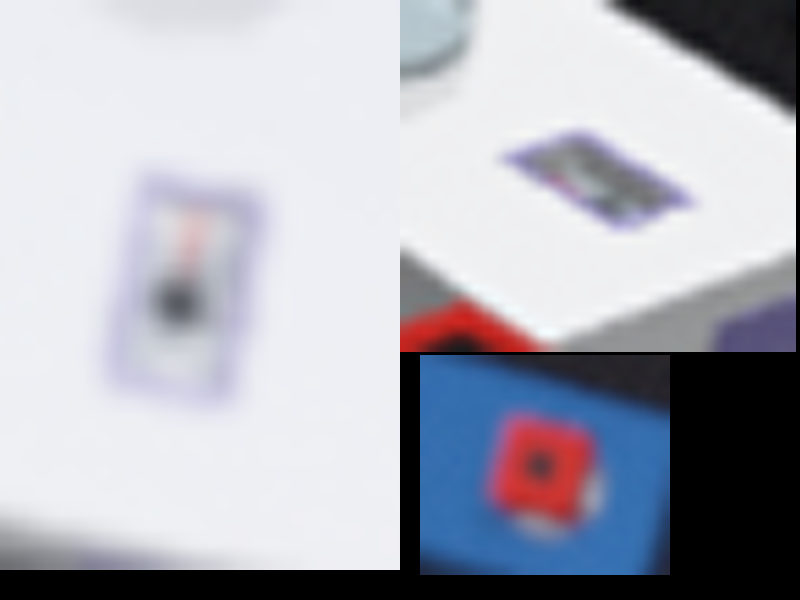

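```bash
python3 -m crank '[[[-0.036,-0.033,0,0],[-0.036,-0.033,0,0],[-0.036,-0.033,0,0],[-0.036,-0.033,0,0],[-0.036,-0.033,0,0],[-0.036,-0.033,0,0],[-0.036,-0.033,0,0],[-0.036,-0.033,0,0],[-0.036,-0.033,0,0],[-0.036,-0.033,0,0],[0,0,0,-6],[0,0,0,-6]]]' 0
python3 -m crank '[[[0,0,0,0]]]'
python3 - <<'E'
from h import *
s=env.sense();print(s["joint_positions"],s["tool_rot"],s["eef_pos"])
E
```

```text
time_s: 1.3
eef_pos: [0.4622, 0.1344, 0.231]
tool_rot: [-0.0, 0.115, 0.993, -0.0]
wrist_force: [0.2, 0.7, -0.2]
finger_gap: 0.0853
time_s: 1.4
eef_pos: [0.4617, 0.1361, 0.231]
tool_rot: [-0.0, 0.115, 0.993, -0.0]
wrist_force: [0.1, 0.1, -0.1]
finger_gap: 0.0855
[-3.31570582e-01  3.56252783e-01 -5.43939081e-04  1.89547880e+00
 -5.03609418e-05  8.90787330e-01  1.00812461e+00] [-4.67031027e-04  1.15056084e-01  9.93358883e-01 -9.71762522e-05] [0.46166999 0.13611211 0.2309946 ]
```

```bash
python3 -m crank '[[[0,0,0.03,0],[0,0,0.03,0],[0,0,0.03,0],[0,0,0.02,0],[0,0,0.01,0],[0,0,0.01,0],[0,0,0.01,0],[0,0,0,0]]]'
python3 -m crank '[[[0,0,0,0],[0,0,0,0],[0,0,0,0],[0,0,0,0],[0,0,0,0],[0,0,0,0],[0,0,0,0],[0,0,0,0]]]' 1
python3 -c "
from h import *
print(env.sense()['torque'])
t=snap('top','t1');s=snap('side','s1')
cv=np.zeros((600,800,3),np.uint8);a=crop(t,180,190,100,80,4);cv[:320,:400]=a;b=crop(s,235,170,100,120,4);cv[:480,400:]=b
cv2.imwrite('pics/v1.png',cv[...,::-1])"
```

```text
time_s: 2.2
eef_pos: [0.4614, 0.1367, 0.0906]
tool_rot: [-0.001, 0.115, 0.993, -0.0]
wrist_force: [-0.6, -0.3, 1.3]
finger_gap: 0.0851
time_s: 3.0
eef_pos: [0.4622, 0.1369, 0.0918]
tool_rot: [0.0, 0.114, 0.993, 0.0]
wrist_force: [-1.6, 0.7, 5.4]
finger_gap: 0.0278
[-0.10595072  0.05948003 -0.06079417]
```

View pics/v1.png

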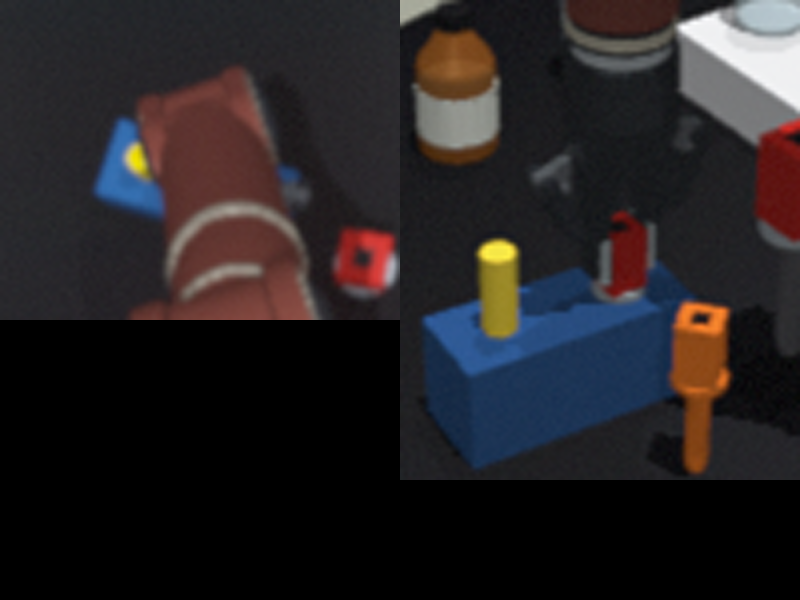

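```bash
python3 -m crank '[[[0,0,-0.005,0],[0,0,-0.01,0],[0,0,-0.02,0],[0,0,-0.03,0],[0,0,-0.03,0],[0,0,-0.025,0],[0,0,0,0],[0,0,0,0]]]'
python3 - <<'E'
from h import *
s=env.sense();print(s["torque"])
p=lambda x,y:(326+(x+70)/15-.47,198+y/15-.47)
c=onz("top",*p(188,288),.06);k=onz("top",*p(178,302),.05);l=onz("top",*p(193,210),.05)
a=onz("top",*p(206,181),.06);b=onz("top",*p(170,395),.06)
print(c,k,l,np.degrees(np.arctan2(*(l-k)[1::-1])),np.degrees(np.arctan2(*(a-b)[1::-1])),np.linalg.norm(a-b))
im=snap("side","s2");b=crop(im,230,150,120,120,5)
cv2.imwrite("pics/v2.png",b[...,::-1])
E
```

```text
time_s: 3.9
eef_pos: [0.4614, 0.1365, 0.2113]
tool_rot: [-0.0, 0.114, 0.993, -0.0]
wrist_force: [-0.1, -0.5, -2.4]
finger_gap: 0.0274
[-0.01331707  0.02572901 -0.01769985]
[ 0.54462074 -0.23545374  0.06      ] [ 0.54303697 -0.23440622  0.05      ] [ 0.56624924 -0.23886842  0.05      ] -10.88149575333774 -11.175635547006356 0.05458017325556735
```

View pics/v2.png

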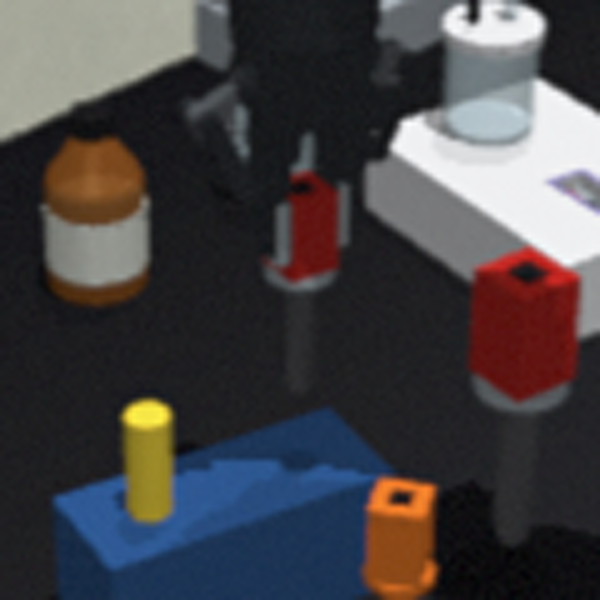

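```bash
python3 -m crank '[[[-0.0164,-0.0343,0,0],[-0.0164,-0.0343,0,0],[-0.0164,-0.0343,0,0],[-0.0164,-0.0343,0,0],[-0.0164,-0.0343,0,0],[-0.0164,-0.0343,0,0],[-0.0164,-0.0343,0,0],[-0.0164,-0.0343,0,0],[-0.0164,-0.0343,0,0],[-0.0162,-0.0343,0,0],[0,0,0,0],[0,0,0,0]]]'
python3 -m crank '[[[0,0,0.02,0],[0,0,0.02,0],[0,0,0.01,0],[0,0,0,0],[0,0,0,0]]]'
python3 - <<'E'
from h import *
s=env.sense();print(s["torque"],s["joint_positions"])
a=snap("side","s3");t=snap("top","t3")
cv=np.zeros((600,800,3),np.uint8);cv[:600,:480]=crop(a,310,115,80,100,6);cv[:320,480:800]=crop(t,310,170,80,80,4)
for n in("side",):
  print(proj(n,s["eef_pos"]-np.array([0,0,.0858])))
cv2.imwrite("pics/v3.png",cv[...,::-1])
E
```

```text
time_s: 5.15
eef_pos: [0.5419, -0.2352, 0.2089]
tool_rot: [-0.002, 0.116, 0.993, 0.001]
wrist_force: [-0.4, 0.9, -1.3]
finger_gap: 0.0276
time_s: 5.65
eef_pos: [0.5437, -0.2338, 0.1615]
tool_rot: [0.0, 0.114, 0.993, 0.0]
wrist_force: [-0.0, -0.6, -0.8]
finger_gap: 0.0272
[-0.05679246  0.0606009   0.01888681] [ 0.33899681  0.5979129   0.04851611  1.68583611 -0.03641041  0.85877876
  1.74553878]
[347.96201013 184.45285077]
```

View pics/v3.png

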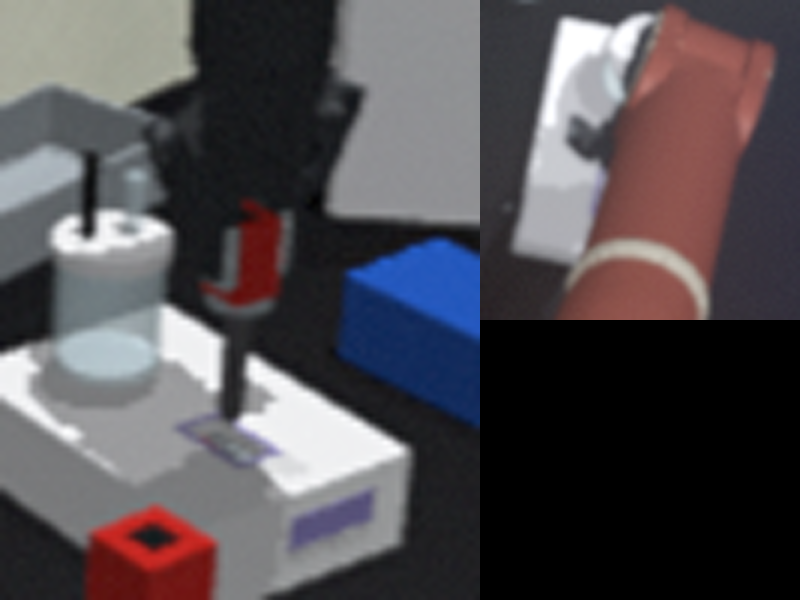

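```bash
python3 -m crank '[[[0,0,0.006,0],[0,0,0.006,0],[0,0,0.004,0],[0,0,0.003,0],[0,0,0.002,0],[0,0,0,0]]]'
python3 -m crank '[[[0,0,0.002,0],[0,0,0.002,0],[0,0,0.001,0],[0,0,0,0]]]'
python3 -m crank '[[[0,0,0.002,0],[0,0,0.002,0],[0,0,0,0]]]'
```

```text
time_s: 6.35
eef_pos: [0.5432, -0.2345, 0.1399]
tool_rot: [-0.0, 0.114, 0.993, 0.0]
wrist_force: [0.0, 0.4, -1.5]
finger_gap: 0.0275
time_s: 6.75
eef_pos: [0.5433, -0.2345, 0.1352]
tool_rot: [-0.0, 0.114, 0.993, 0.0]
wrist_force: [-0.7, 0.4, -2.3]
finger_gap: 0.0276
time_s: 7.05
eef_pos: [0.5433, -0.2347, 0.131]
tool_rot: [-0.0, 0.114, 0.993, -0.0]
wrist_force: [0.8, -0.2, -2.2]
finger_gap: 0.0277
```

```bash
python3 -m crank '[[[0,0,0.001,0],[0,0,0.001,0],[0,0,0.001,0],[0,0,0,0]]]'
python3 -m crank '[[[0,0,0.001,0],[0,0,0.001,0],[0,0,0,0]]]'; python3 -c "
from h import *
print(env.sense()['torque'])"
```

```text
time_s: 7.45
eef_pos: [0.5436, -0.235, 0.1284]
tool_rot: [0.0, 0.115, 0.993, -0.0]
wrist_force: [0.0, -0.5, -1.1]
finger_gap: 0.0272
time_s: 7.75
eef_pos: [0.5436, -0.2351, 0.1263]
tool_rot: [0.0, 0.115, 0.993, -0.0]
wrist_force: [0.8, -1.4, -2.1]
finger_gap: 0.0276
[-0.51012622 -0.25721613 -0.01288303]
```

```bash
python3 -m crank '[[[-0.0004,-0.0005,0,0],[0,0,0.001,0],[0,0,0.001,0],[0,0,0.001,0],[0,0,0,0]]]'
python3 -c "
from h import *
print(env.sense()['torque'])"
python3 -m crank '[[[0,0,0.001,0],[0,0,0.001,0],[0,0,0.001,0],[0,0,0,0]]]'; python3 -c "
from h import *
print(env.sense()['torque'])"
```

```text
time_s: 8.25
eef_pos: [0.5437, -0.2352, 0.1231]
tool_rot: [-0.0, 0.114, 0.993, -0.0]
wrist_force: [2.0, -1.2, -1.2]
finger_gap: 0.0275
[-0.45885482 -0.20366054  0.00900217]
time_s: 8.65
eef_pos: [0.5436, -0.2352, 0.1201]
tool_rot: [-0.0, 0.114, 0.993, -0.0]
wrist_force: [0.9, -1.3, -2.4]
finger_gap: 0.0273
[-0.48504187 -0.24653711 -0.02286429]
```

```bash
python3 -m crank '[[[-0.0002,-0.0004,0.001,0],[0,0,0.001,0],[0,0,0.001,0],[0,0,0,0]]]'
python3 -m crank '[[[0,0,0.001,0],[0,0,0.001,0],[0,0,0,0]]]'; python3 -c "
from h import *
print(env.sense()['torque'])"
```

```text
time_s: 9.05
eef_pos: [0.5437, -0.2353, 0.117]
tool_rot: [-0.0, 0.114, 0.993, 0.0]
wrist_force: [0.8, -1.0, -1.8]
finger_gap: 0.0273
time_s: 9.35
eef_pos: [0.5438, -0.2353, 0.1159]
tool_rot: [0.0, 0.114, 0.993, 0.0]
wrist_force: [-0.1, 0.3, 2.5]
finger_gap: 0.0274
[-0.02106949  0.16091965  0.00998959]
```

```bash
python3 -m crank '[[[0,0,0,3],[0,0,0,3],[0,0,0,3],[0,0,0,3],[0,0,0,3],[0,0,0,0]]]'
python3 -c "
from h import *
print(env.sense()['torque'])"
python3 -m crank '[[[0,0,0,3],[0,0,0,3],[0,0,0,3],[0,0,0,3],[0,0,0,3],[0,0,0,0]]]'; python3 -c "
from h import *
print(env.sense()['torque'])"
```

```text
time_s: 9.95
eef_pos: [0.5443, -0.2353, 0.1159]
tool_rot: [0.001, 0.243, 0.97, 0.0]
wrist_force: [0.4, 0.3, 2.3]
finger_gap: 0.0272
[-0.00458787 -0.05489983  0.01448978]
time_s: 10.55
eef_pos: [0.5445, -0.2349, 0.1159]
tool_rot: [0.001, 0.367, 0.93, 0.0]
wrist_force: [1.2, -0.3, 4.0]
finger_gap: 0.0276
[ 0.29798948 -0.12376425  0.09915301]
```

```bash
python3 -m crank '[[[0,0,0,4],[0,0,0,4],[0,0,0,4],[0,0,0,4],[0,0,0,4],[0,0,0,0]]]'
python3 -c "
from h import *
print(env.sense()['torque'])"
python3 -m crank '[[[0,0,0,4],[0,0,0,4],[0,0,0,4],[0,0,0,4],[0,0,0,4],[0,0,0,0]]]'; python3 -c "
from h import *
print(env.sense()['torque'])"
```

```text
time_s: 11.15
eef_pos: [0.545, -0.2346, 0.1159]
tool_rot: [0.001, 0.522, 0.853, 0.001]
wrist_force: [2.1, 2.1, 4.8]
finger_gap: 0.0271
[ 0.38101363 -0.42058184  0.08145295]
time_s: 11.75
eef_pos: [0.5455, -0.2345, 0.1159]
tool_rot: [0.001, 0.662, 0.749, 0.001]
wrist_force: [2.5, 1.9, 6.0]
finger_gap: 0.0276
[ 0.66382336 -0.79082166  0.05141459]
```

```bash
python3 -m crank '[[[0.0006,0.0009,0,0],[0,0.0001,0,4],[0,0.0001,0,4],[0,0.0001,0,4],[0,0.0001,0,4],[0,0.0001,0,4],[0,0,0,0]]]'
python3 -c "
from h import *
print(env.sense()['torque'])"
python3 -m crank '[[[0,0.0001,0,4],[0,0.0001,0,4],[0,0.0001,0,4],[0,0.0001,0,4],[0,0.0001,0,4],[0,0,0,0]]]'; python3 -c "
from h import *
print(env.sense()['torque'],env.sense()['joint_positions'][6])"
```

```text
time_s: 12.45
eef_pos: [0.5462, -0.2344, 0.1159]
tool_rot: [0.001, 0.783, 0.622, 0.001]
wrist_force: [2.5, 1.7, 6.1]
finger_gap: 0.0274
[ 0.60366267 -0.70335643  0.05938302]
time_s: 13.05
eef_pos: [0.5468, -0.2346, 0.1159]
tool_rot: [0.0, 0.879, 0.477, 0.001]
wrist_force: [2.7, 2.6, 6.0]
finger_gap: 0.0273
[ 0.56682081 -0.72481162  0.1119631 ] 0.27257453729437237
```

```bash
python3 -m crank '[[[0.001,0.0002,-0.0004,0],[0,0.0001,0,4],[0,0.0001,0,4],[0,0.0001,0,4],[0,0.0001,0,4],[0,0.0001,0,4],[0,0,0,0]]]'
python3 -c "
from h import *
print(env.sense()['torque'])"
python3 -m crank '[[[0,0.0001,0,3],[0,0.0001,0,3],[0,0.0001,0,3],[0,0,0,0]]]'; python3 -c "
from h import *
print(env.sense()['torque'],env.sense()['joint_positions'][6])"
```

```text
time_s: 13.75
eef_pos: [0.5473, -0.2349, 0.1159]
tool_rot: [0.001, 0.948, 0.317, 0.0]
wrist_force: [3.3, 0.2, 3.7]
finger_gap: 0.0272
[ 0.2938482  -0.86734164  0.04162977]
time_s: 14.15
eef_pos: [0.5474, -0.2351, 0.1159]
tool_rot: [0.0, 0.97, 0.242, 0.0]
wrist_force: [3.8, 1.0, 3.7]
finger_gap: 0.027
[ 0.21894171 -0.96751882  0.09777851] -0.12866721201973536
```

```bash
for i in 1; do python3 -m crank '[[[0.0009,0.0005,0,0],[0,0.0001,0,2],[0,0,0,2],[0,0.0001,0,2],[0,0,0,0]]]'
python3 -c "
from h import *
print(env.sense()['torque'])"
python3 -m crank '[[[0,0.0001,0,2],[0,0,0,2],[0,0,0,0]]]'; python3 -c "
from h import *
print(env.sense()['torque'])"
python3 -m crank '[[[0,0.0001,0,1],[0,0,0,1],[0,0,0,0]]]'; python3 -c "
from h import *
print(env.sense()['torque'],env.sense()['joint_positions'][6])"; done
```

```text
time_s: 14.65
eef_pos: [0.5478, -0.2353, 0.1159]
tool_rot: [0.0, 0.982, 0.189, -0.0]
wrist_force: [2.1, 0.8, 5.0]
finger_gap: 0.0271
[ 0.23500509 -0.5827979   0.09647958]
time_s: 14.95
eef_pos: [0.5478, -0.2354, 0.1159]
tool_rot: [0.0, 0.988, 0.154, -0.0]
wrist_force: [0.9, 0.9, 5.0]
finger_gap: 0.0276
[ 0.235802   -0.55247326  0.08408227]
time_s: 15.25
eef_pos: [0.5478, -0.2355, 0.1159]
tool_rot: [0.0, 0.991, 0.137, -0.0]
wrist_force: [2.1, 0.8, 5.6]
finger_gap: 0.0273
[ 0.17935487 -0.56629964  0.09065423] -0.3014187135347247
```

```bash
for i in 1; do python3 -m crank '[[[0,0,0,1],[0,0,0,1],[0,0,0,1],[0,0,0,0]]]'
python3 -c "
from h import *
print(env.sense()['torque'])"
python3 -m crank '[[[0,0,0,1],[0,0,0,1],[0,0,0,0]]]'; python3 -c "
from h import *
print(env.sense()['torque'])"; done
```

```text
time_s: 15.65
eef_pos: [0.5479, -0.2356, 0.1159]
tool_rot: [0.0, 0.994, 0.111, -0.0]
wrist_force: [1.9, -0.4, 5.7]
finger_gap: 0.0274
[ 0.17481321 -0.59970705  0.04214456]
time_s: 15.95
eef_pos: [0.5479, -0.2356, 0.1159]
tool_rot: [0.0, 0.996, 0.093, -0.0]
wrist_force: [1.6, 0.7, 5.0]
finger_gap: 0.0272
[ 0.18135511 -0.59579447  0.06918223]
```

```bash
python3 -m crank '[[[0,0,0,1],[0,0,0,1],[0,0,0,0]]]'
python3 -c "
from h import *
print(env.sense()['torque'])"
python3 -m crank '[[[0,0,0,1],[0,0,0,1],[0,0,0,0]]]'; python3 -c "
from h import *
print(env.sense()['torque'],env.sense()['tool_rot'])"
```

```text
time_s: 16.25
eef_pos: [0.5479, -0.2356, 0.1159]
tool_rot: [0.0, 0.997, 0.076, -0.0]
wrist_force: [1.1, -0.1, 5.9]
finger_gap: 0.0278
[ 0.10992334 -0.58278948  0.0220951 ]
time_s: 16.55
eef_pos: [0.5479, -0.2357, 0.1159]
tool_rot: [0.0, 0.998, 0.059, -0.0]
wrist_force: [2.8, 0.2, 5.3]
finger_gap: 0.0271
[ 0.08875786 -0.56343061  0.05370023] [ 4.26670817e-04  9.98284118e-01  5.85545722e-02 -2.71572142e-05]
```

```bash
python3 -m crank '[[[0,0,0,1],[0,0,0,1],[0,0,0,0]]]'
python3 -c "
from h import *
print(env.sense()['torque'])"
python3 -m crank '[[[0,0,0,1],[0,0,0,0],[0,0,0,0]]]'; python3 -c "
from h import *
print(env.sense()['torque'],env.sense()['tool_rot'])
a=snap('side','s4');t=snap('top','t4')
cv=np.zeros((600,800,3),np.uint8);cv[:600,:480]=crop(a,310,115,80,100,6);cv[:320,480:800]=crop(t,310,170,80,80,4);cv[320:572,480:800]=crop(a,335,180,32,25,10)[:252]if 0 else 0
cv2.imwrite('pics/v4.png',cv[...,::-1])"
```

```text
time_s: 16.85
eef_pos: [0.5479, -0.2358, 0.1159]
tool_rot: [0.001, 0.999, 0.041, 0.0]
wrist_force: [2.3, 0.3, 5.5]
finger_gap: 0.0276
[ 0.08471871 -0.57205041  0.10594531]
time_s: 17.15
eef_pos: [0.5479, -0.2358, 0.1159]
tool_rot: [0.001, 0.999, 0.032, 0.0]
wrist_force: [2.1, 0.6, 5.2]
finger_gap: 0.027
[-0.00763533 -0.55632816  0.08800142] [5.11704592e-04 9.99472276e-01 3.24793408e-02 2.15278242e-05]
```

View pics/v4.png

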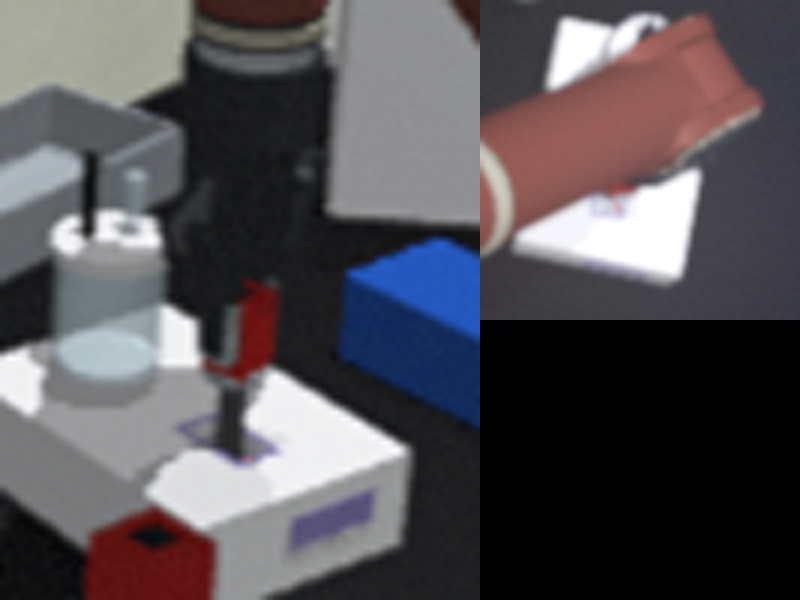

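```bash
python3 -c "
from h import *
a=cv2.imread('pics/s4.png');t=cv2.imread('pics/t4.png')
cv=np.zeros((600,800,3),np.uint8);cv[:450,:400]=crop(t,329,208,27,30,15)[:,:400];cv[:390,405:795]=crop(a,337,175,26,26,15)
cv2.imwrite('pics/v5.png',cv)"
```

```text
(no output)
```

View pics/v5.png

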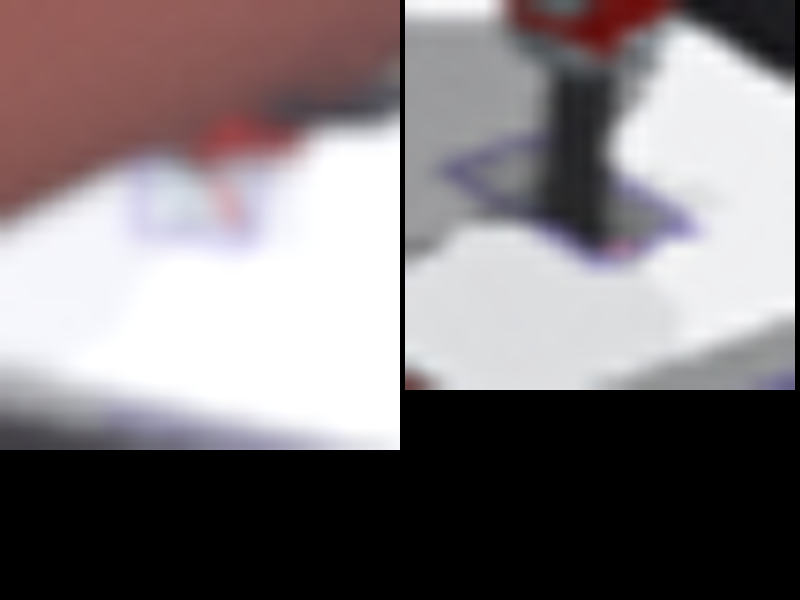

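```bash
for i in 1; do python3 -m crank '[[[0,0,0,1],[0,0,0,1],[0,0,0,0]]]'
python3 -c "
from h import *
print(env.sense()['torque'])"
python3 -m crank '[[[0,0,0,1],[0,0,0,1],[0,0,0,0]]]'; python3 -c "
from h import *
print(env.sense()['torque'],env.sense()['tool_rot'])"; done
```

```text
time_s: 17.55
eef_pos: [0.5479, -0.2358, 0.1159]
tool_rot: [0.001, 1.0, 0.015, 0.0]
wrist_force: [2.4, 0.4, 5.3]
finger_gap: 0.0275
[-0.05942325 -0.56949966  0.09158949]
time_s: 17.85
eef_pos: [0.548, -0.2359, 0.1159]
tool_rot: [0.001, 1.0, -0.002, 0.0]
wrist_force: [2.4, 0.0, 6.3]
finger_gap: 0.0274
[-0.10300248 -0.59037351  0.09501817] [ 6.44554768e-04  9.99996783e-01 -2.45281635e-03  4.74804965e-05]
```

```bash
for i in 1; do python3 -m crank '[[[0,0,0,1],[0,0,0,1],[0,0,0,0]]]'
python3 -c "
from h import *
print(env.sense()['torque'])"
python3 -m crank '[[[0,0,0,1],[0,0,0,1],[0,0,0,0]]]'; python3 -c "
from h import *
print(env.sense()['torque'],env.sense()['tool_rot'])"; done
```

```text
time_s: 18.15
eef_pos: [0.5479, -0.2359, 0.1159]
tool_rot: [0.001, 1.0, -0.02, 0.0]
wrist_force: [1.6, -0.3, 5.9]
finger_gap: 0.0275
[-0.18767928 -0.61421477  0.14754374]
time_s: 18.45
eef_pos: [0.548, -0.236, 0.1159]
tool_rot: [0.001, 0.999, -0.037, 0.0]
wrist_force: [1.9, -2.4, 5.6]
finger_gap: 0.0277
[-0.32883901 -0.50566128  0.18337542] [ 7.37534352e-04  9.99309248e-01 -3.71547711e-02  7.17058122e-05]
```

```bash
python3 -m crank '[[[0,0,0,1],[0,0,0,0],[0,0,0,0]]]'
python3 -c "
from h import *
print(env.sense()['torque'],env.sense()['tool_rot'])"
python3 -m crank '[[[0,0,0,1],[0,0,0,0],[0,0,0,0]]]'; python3 -c "
from h import *
print(env.sense()['torque'],env.sense()['tool_rot'])"
```

```text
time_s: 18.75
eef_pos: [0.548, -0.2359, 0.1159]
tool_rot: [0.001, 0.999, -0.046, 0.0]
wrist_force: [1.9, -1.4, 5.1]
finger_gap: 0.0274
[-0.39851134 -0.59869314  0.18655526] [ 7.11053762e-04  9.98952079e-01 -4.57627426e-02  1.01965425e-04]
time_s: 19.05
eef_pos: [0.5479, -0.2359, 0.1159]
tool_rot: [0.001, 0.999, -0.055, 0.0]
wrist_force: [2.2, -2.5, 5.1]
finger_gap: 0.0272
[-0.51374816 -0.57769923  0.21081705] [ 6.97998737e-04  9.98511877e-01 -5.45301211e-02  1.01142368e-04]
```

```bash
python3 -m crank '[[[0,0,0,1],[0,0,0,1],[0,0,0,0],[0,0,0,0]]]'
python3 -c "
from h import *
print(env.sense()['torque'],env.sense()['tool_rot'])"
python3 -m crank '[[[0,0,0,1],[0,0,0,1],[0,0,0,0],[0,0,0,0]]]'
python3 -c "
from h import *
print(env.sense()['torque'],env.sense()['tool_rot'])
a=snap('side','s6');t=snap('top','t6')
cv=np.zeros((600,800,3),np.uint8);cv[:450,:400]=crop(t,329,208,27,30,15)[:,:400];cv[:600,405:795]=crop(a,337,160,26,40,15)
cv2.imwrite('pics/v6.png',cv[...,::-1])"
```

```text
time_s: 19.45
eef_pos: [0.5479, -0.236, 0.1159]
tool_rot: [0.001, 0.997, -0.072, 0.0]
wrist_force: [2.6, -2.1, 5.0]
finger_gap: 0.0272
[-0.75691712 -0.53453494  0.19027781] [ 7.59266693e-04  9.97418985e-01 -7.17967778e-02  1.23270361e-04]
time_s: 19.85
eef_pos: [0.5479, -0.236, 0.1159]
tool_rot: [0.001, 0.996, -0.089, 0.0]
wrist_force: [1.4, -3.7, 4.6]
finger_gap: 0.0276
[-1.04404718 -0.52566797  0.15071306] [ 7.34361861e-04  9.96033210e-01 -8.89791373e-02  1.38002886e-04]
```

View pics/v6.png

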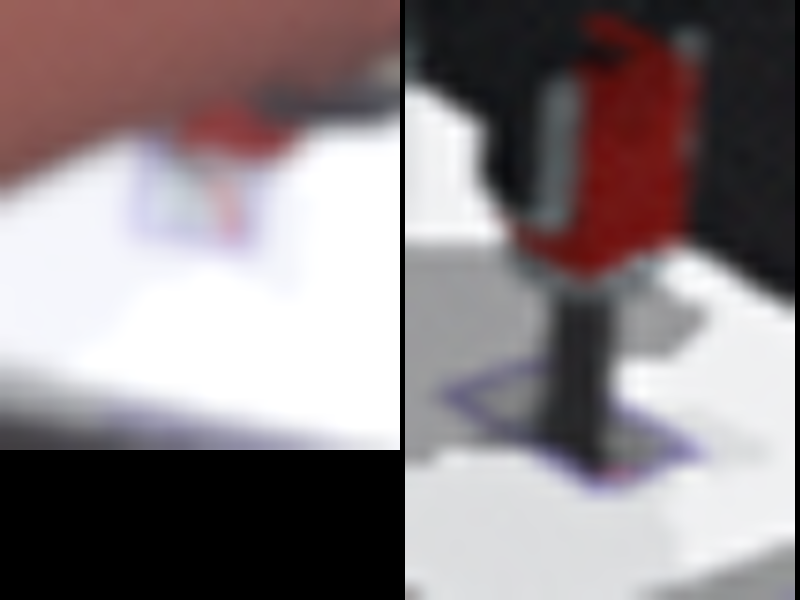

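```bash
python3 -m crank '[[[0.0004,0.0006,0,0],[0.0004,0.0005,-0.0003,0],[0,0,0,0],[0,0,0,0]]]'
python3 -c "
from h import *
print(env.sense()['torque'],env.sense()['tool_rot'])"
python3 -m crank '[[[0,0,0,1],[0,0,0,1],[0,0,0,0],[0,0,0,0]]]'
python3 -c "
from h import *
print(env.sense()['torque'],env.sense()['tool_rot'],env.sense()['joint_positions'])"
```

```text
time_s: 20.35
eef_pos: [0.5481, -0.2362, 0.1159]
tool_rot: [-0.0, 0.996, -0.089, -0.001]
wrist_force: [1.5, -2.5, 5.1]
finger_gap: 0.0276
[-0.88490329 -0.25871482  0.14193348] [-3.49445495e-04  9.96073194e-01 -8.85310952e-02 -5.60716127e-04]
time_s: 20.75
eef_pos: [0.5481, -0.2363, 0.1159]
tool_rot: [-0.0, 0.994, -0.106, -0.001]
wrist_force: [1.1, -2.6, 5.6]
finger_gap: 0.0272
[-0.79965952 -0.27309202  0.1676596 ] [-2.30279218e-04  9.94346912e-01 -1.06178462e-01 -5.47722180e-04] [-0.13745658  0.84129427  0.91492937  1.7281005  -0.78782733  0.98529887
 -0.69944535]
```

```bash
python3 -m crank '[[[0,0,0,0],[0,0,0,0],[0,0,0,0],[0,0,0,0],[0,0,0,0],[0,0,0,0]]]' 0
python3 -m crank '[[[0,0,-0.01,0],[0,0,-0.02,0],[0,0,-0.03,0],[0,0,-0.03,0],[0,0,-0.03,0],[0,0,0,0],[0,-0.04,0,0],[0,-0.04,0,0],[0,-0.04,0,0],[0,-0.04,0,0],[0,0,0,0],[0,0,0,0]]]'
python3 -c "
from h import *
print(env.sense()['torque'],env.sense()['tool_rot'],env.sense()['joint_positions'])
a=snap('side','s7');t=snap('top','t7')
cv=np.zeros((600,800,3),np.uint8);cv[:600,:400]=crop(t,329,203,27,40,15)[:,:400];cv[:600,405:795]=crop(a,337,160,26,40,15)
cv2.imwrite('pics/v7.png',cv[...,::-1])"
```

```text
time_s: 21.35
eef_pos: [0.5484, -0.2363, 0.1159]
tool_rot: [-0.0, 0.994, -0.106, -0.0]
wrist_force: [0.5, -0.3, -0.2]
finger_gap: 0.0853
time_s: 22.55
eef_pos: [0.5822, -0.0787, 0.2356]
tool_rot: [0.0, 0.995, -0.104, -0.001]
wrist_force: [-0.3, -0.9, 0.1]
finger_gap: 0.0851
[-0.01937183  0.02724219  0.00578143] [ 1.30111874e-04  9.94547555e-01 -1.04282315e-01 -5.84612635e-04] [-0.48563237  0.7171599   1.061867    1.62463258 -0.6617926   1.20297729
 -1.05803038]
```

View pics/v7.png

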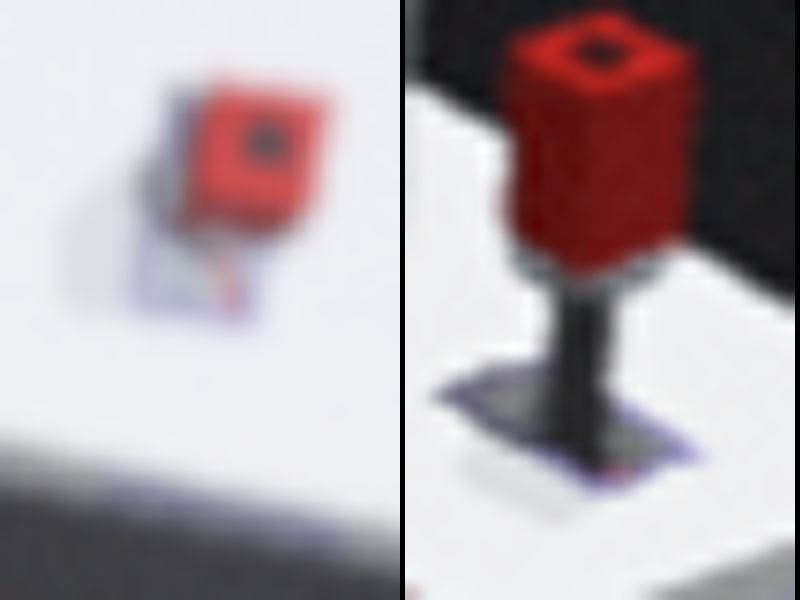

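```bash
python3 - <<'E'
from h import *
# triangulate handle top
def tri(a,b):
    o1,d1=ray("side",*a);o2,d2=ray("top",*b);A=np.stack([d1,-d2],1);k=np.linalg.lstsq(A,o2-o1,rcond=None)[0]
    p,q=o1+d1*k[0],o2+d2*k[1];return (p+q)/2,np.linalg.norm(p-q)
print("top hole",tri((349.5,162.9),(346.4,212.1)))
# handle yaw on bright top face, 6x upsampled
for f,(x,y,w,h) in(("t7",(335,203,25,25)),("top0",(228,226,25,22))):
    im=crop(cv2.imread(f"pics/{f}.png"),x,y,w,h,6);H=cv2.cvtColor(im,cv2.COLOR_BGR2HSV).astype(int)
    for vm in(110,140,170,190):
        m=(((H[...,0]<8)|(H[...,0]>170))&(H[...,1]>130)&(H[...,2]>vm)).astype(np.uint8)
        cs,_=cv2.findContours(m,0,1)
        if cs:
            c=max(cs,key=cv2.contourArea);R=cv2.minAreaRect(c);print(f,vm,np.round(R[1],1),round(R[2],1),cv2.contourArea(c),np.round([R[0][0]/6+x,R[0][1]/6+y],1))
# red line in slot: redness = R-(G+B)/2 
for f,(x,y,w,h) in(("top0",(338,208,12,14)),("t4",(338,219,12,8)),("t6",(338,219,12,8)),("t7",(338,219,12,8))):
    im=cv2.imread(f"pics/{f}.png").astype(float)[y:y+h,x:x+w];r=im[...,2]-(im[...,1]+im[...,0])/2
    print(f);print(np.round(r).astype(int))
for L in(0,.3,2.2,2.4,2.6,2.8,3.1):
    c=np.array([.546,-.2358,.05]);a=np.radians(-11.5)-L
    print(L,np.round([proj("top",c+d*np.array([np.cos(a),np.sin(a),0])) for d in(.0,.012,.018)],1).tolist())
E
```

```text
top hole (array([ 0.54321954, -0.23371517,  0.15499499]), np.float64(0.0015074021697558612))
t7 110 [41.2 43.3] 12.3 1538.0 [345.7 213.6]
t7 140 [41.2 43.3] 12.3 1538.0 [345.7 213.6]
t7 170 [40.3 39.4] 10.0 1389.5 [345.8 213.2]
t7 190 [37.4 35.3] 11.8 509.5 [346.1 213. ]
top0 110 [49.1 52.4] 15.3 2256.5 [240.3 237.6]
top0 140 [49.1 52.4] 15.3 2256.5 [240.3 237.6]
top0 170 [47.6 48.9] 15.3 2075.5 [240.2 237.2]
top0 190 [43.4 42.7] 12.5 1650.5 [240.  237.1]
top0
[[ -4  -5  -6  -6  -6  -5  -5  -4  -4  -4  -4  -4]
 [ -6  -6  -8  -8  -7  -6  -6  -6  -4  -5  -4  -4]
 [ -5  -6  -9 -10 -10 -10  -8  -8  -8  -7  -6  -4]
 [ -5  -8 -10  -8  -6  -2  -4  -8 -10 -10  -8  -4]
 [ -6  -9  -8  -3   4  14   9  -4 -10 -11 -10  -6]
 [ -6 -10 -10  -4   9  24  12  -4  -8 -10  -8  -5]
 [ -7 -10 -10  -5  10  24   6  -6 -10 -10  -7  -4]
 [ -7 -10 -10  -6   6  16  -3  -8 -11 -10  -7  -5]
 [ -8 -12 -10  -8   0   5  -8 -10 -10 -10  -6  -4]
 [-10 -12 -10  -8  -4  -5  -9  -8 -12  -8  -5  -4]
 [-10 -12 -10  -8  -6  -6  -8  -8 -11  -9  -5  -4]
 [-10 -12  -9 -10  -8  -6  -8  -9 -11  -8  -5  -4]
 [-12 -10  -8  -9  -8  
[... 984 characters left out ...]
 14  -4  -9  -5  -4  -4]
 [-12 -12 -12 -10  -4  13  20  -4  -9  -6  -4  -4]
 [-12 -13 -12 -12  -7   9  23  -2  -8  -5  -4  -4]
 [-10 -12 -12 -12  -9   2  12  -4  -8  -4  -3  -4]
 [ -6  -6  -8  -8  -8  -6  -3  -6  -8  -4  -3  -4]
 [ -4  -4  -5  -4  -6  -5  -4  -6  -4  -4  -3  -3]
 [ -4  -3  -4  -4  -4  -3  -4  -4  -4  -4  -3  -3]]
0 [[342.4, 216.9], [343.0, 213.8], [343.2, 212.2]]
0.3 [[342.4, 216.9], [343.9, 214.1], [344.6, 212.7]]
2.2 [[342.4, 216.9], [344.7, 219.2], [345.8, 220.4]]
2.4 [[342.4, 216.9], [344.2, 219.6], [345.1, 221.0]]
2.6 [[342.4, 216.9], [343.6, 219.9], [344.2, 221.4]]
2.8 [[342.4, 216.9], [343.0, 220.0], [343.3, 221.6]]
3.1 [[342.4, 216.9], [342.0, 220.0], [341.8, 221.6]]
```

```bash
python3 - <<'E'
from h import *
a=cv2.imread("pics/top0.png").astype(int);t=viewer.grab_frame("top")[...,::-1].astype(int);d=np.abs(a-t).max(2)
for n,(u,v) in dict(cell=(350,185),beaker=(323,160),reagent=(278,160),jar=(223,162),buffer=(153,201),tipbox=(410,215),dish=(151,252),decoy=(271,256),orange=(231,267),driver=(215,230)).items():
    print(n,(d[v-10:v+11,u-10:u+11]>60).sum(),end="; ")
s=env.sense();print(s["time_s"],s["wrist_force"],s["finger_gap"]);print(job.finish_job())
E
```

```text
cell 0; beaker 153; reagent 12; jar 0; buffer 0; tipbox 0; dish 0; decoy 0; orange 241; driver 104; 22.7 [-0.39475251  0.05703023  0.58942294] 0.08555003435607099
the job is handed in; nothing more can be done
None
```

I handed the job in at 22.7 s. The hex key is standing in the socket, and the lock appears to be at its stop, though one check on that disagrees.

**What I did:**
- I took the smaller red-handled key from the rack and lowered it into the socket. It went in on the first try, about 1 mm from where the pictures put it.
- It bottomed out where predicted, with the tip 30 mm below the top face (TCP height 115.9 mm against 115.8). Vertical force was under about 8 N throughout.
- I turned it clockwise in one grip of about 179°, without regripping, then released it and moved clear.

**Last checks on the lock:**
- **Torque:** it ran at about 0.1 N m, then rose to about 0.2 N m from roughly 168° of turn. It never spiked sharply, and later fell back to about 0.15–0.17 N m.
- **Red line:** it reads about 2.6–2.7 rad. It barely moved over the last 16° of tool turn, which fits the stop.
- **Disagreement:** the tool, and by the picture the handle too, turned about 10° further than 2.6 rad plus the socket play would allow. I could not explain this.

**Other checks:**
- **Key height:** triangulated from the two views, the key's top is 3 mm higher than expected (155 against 152 mm), which is close to the camera error.
- **Surroundings:** comparing the top view before and after showed no change at the cell, jar, buffer, tip box, dish and large red look-alike. Pixels did change at the beaker, the orange look-alike and the driver, and slightly at the reagent bottle. I put that down to the arm and its shadow in the new position, but I did not confirm it with another picture.

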